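# Hold a drawer front square in the corner jig

### The arm

A 6-joint arm with a two-finger parallel gripper is mounted at the origin on the work surface; the furniture and walls round the work are solid. World frame = base frame: x ahead of the robot, y to its left, z up, the work surface at z = 0. Lengths are in m, angles in degrees, forces in N, time in s.
With the tool pointing down it reaches from about 0.325 to 0.85 m from the base axis. Payload 15.5 kg.
Tool frame: the origin (TCP) lies at the very end of the fingers, on their centre line; the grasp point (between the pads) lies arm.grip_depth behind it (arm.grip_depth is the distance from the TCP to the grasp point, in m); z points along the fingers, y is the line along which they close (so a half turn about z gives the same grasp; the last joint's range is limited). The gripper opens to 91 mm and grips with 3 to 60 N. Pads are 32 mm wide; open, the fingers measure 118 mm over their backs; the gripper's body (76 mm by 178 mm) begins 60 mm behind the grasp point.
Start: joints at [-76.576, 28.281, 77.091, -0, 74.628, -5.472], TCP at [0.202, -0.591, 0.214] pointing down, gripper open.
Joint ranges: [-166.48, 166.48], [-47.26, 123.95], [12.59, 153.08], [-70.14, 250.14], [6.76, 159.57], [-176.63, 176.63]. Speed limits (degrees/s): [108.29, 108.29, 147.25, 172.46, 172.46, 172.46].

### API

Orientations are given as a 3x3 rotation matrix whose columns are the frame's x, y, z axes.
In Python, from rig import arm gives the robot as it stands. Calls block until the motion is done:
- arm.move_to(position, orientation): joint-space move of the TCP to a pose.
- arm.move_l(position, orientation=None, feed=0.15): straight line of the TCP; orientation=None keeps the orientation; feed is the mean speed in m/s.
- arm.move_joints(angles): joint-space move.
- arm.grip(opening): finger opening in m; the grip force is fixed at half the most; returns when the fingers have stopped.
- arm.sleep(seconds).
- arm.solve_ik(position, orientation): joint angles nearest the present ones, or None.
- arm.snapshot(name): name is "side" or "top"; returns the picture (384x512x3 uint8, red, green, blue); there is no depth.
- arm.get_calibration(name): a dict with "intrinsics" (3x3 intrinsics, pixels), "k1" (the pictures are not rectified: a ray, as slopes to the right and down, at radius r is drawn at 1 + k1 r^2 times it, then the intrinsics apply), "cam_to_world" (4x4, takes a point from camera to world coordinates). Camera axes: x right, y down, z forward; pixel columns grow to the right and rows downward; lengths in m; the calibration is good to about 2 mm. A picture is of the moment at which its call begins. get_calibration takes no time and is no camera call.
A pose or a line that the arm cannot do raises arm.Unreachable and nothing moves.
- arm.sign_off(): hands the job in; it is judged then, once.
Readings, each from a call of its own:
- arm.current_t(): time.
- arm.current_joint_positions(): joint angles.
- arm.current_dq(): joint speeds.
- arm.current_tau(): joint torques, N m.
- arm.current_ee_pos(): TCP position.
- arm.current_tool_rot(): TCP orientation.
- arm.current_force(): force on the tool from outside, world axes, zero at the start.
- arm.current_torque(): the same for the moment, N m.
- arm.current_width(): finger opening in m.
- arm.current_grasp_force(): force on a finger pad.
Only numpy, scipy, OpenCV 4.12 (cv2) and the standard library are available. Lean on these libraries where they do the work, as an engineer would, in place of code of your own. Each camera call takes 0.05 s, during which the arm holds its last target. There are 200 camera calls.

### The job

Pick up the small wooden drawer front by its dark upright pull and lay it flat, pull upwards, on the plywood bed of the corner jig. Press it into the corner so that its long edge is flush against the long metal fence and its short edge flush against the short metal fence at the same time, and finish while still holding it pressed against both, ready for drilling: do not let go. Leave the garlic and the spice jar where they stand.

Things in the scene. Friction and masses are not known exactly. Their poses are not given: they have to be found in the camera images.
- drawer_front: Drawer front, loose, face up: light wood slab 80 (own x) x 130 (own y) x 18 mm, about 0.18 kg. In the middle of its top stands a dark wood pull, a solid rib 16 mm thick (own x), 70 mm long (own y), from 18 to 54 mm above the underside. Origin: centre of the slab's underside; z up. It looks the same after a half turn; either way round is right.
- jig: Corner jig, fixed to the worktop, place and yaw vary: plywood bed 170 (own x) x 220 (own y) x 12 mm with two aluminium fences 16 mm high above the bed. Origin: centre of the bed's underside; z up. The long fence runs along own y, inner face at own x = +55 mm; the short one along own x, inner face at own y = +85 mm. A 10 mm gap is left where they meet.
- fence_long: The jig's long aluminium fence, 14 x 170 x 16 mm, rigid, on the far (+x) side of the jig; origin at the centre of its underside, axes as the jig's. Its inner face looks to the jig's -x. The drawer front's 130 mm edge goes against it.
- fence_short: The jig's short aluminium fence, 120 x 14 x 16 mm, rigid, on the left (+y) side of the jig; origin at the centre of its underside, axes as the jig's. Its inner face looks to the jig's -y. The drawer front's 80 mm edge goes against it.
- jig_corner (a point): The inner corner of the jig: the point on the bed's top (12 mm above the worktop) where the inner faces of both fences would meet; axes as the jig's. The fences lie toward its +x and +y; the seated drawer front's origin lies at x = -40 mm, y = -65 mm, z = 0 from it.
- garlic: Garlic bulb, 60 x 60 x 59 mm, loose on the worktop; origin centre of its underside. Leave alone.
- spice_jar: Spice jar with dark cap, 44 x 44 x 105 mm, loose on the worktop; origin centre of its underside. Leave alone.
Things that resemble listed ones, but are neither listed nor needed, are in the scene too. Several things have the shape of the drawer_front; the one meant has the colours described above.

How it is judged:
By the outcome, as a careful person would: the job done as asked, in the order asked, and still so for the second after the job is handed in, while the arm keeps its last pose, push and grip.
It also fails if it takes over 64 s, if anything falls off the work surface, if the arm or the gripper's body presses on something with over 40 N, if the wrist force passes 120 N, or if a joint passes its speed limit or range.

## Working session

There is one attempt and no reset: what is moved stays moved. The work goes in short steps, each a Python script; the robot and the scene stay as the last script left them, time stands still between calls to the robot, and variables do not carry over. Pictures are saved under pics/ and viewed, at most 10 in all, crops included, and the job is handed in when it is done.

```bash
mkdir -p pics; cat > h.py <<'E'
import numpy as np, cv2
from rig import arm
def snap(n,f):
    im=arm.snapshot(n); cv2.imwrite(f'pics/{f}.png',im[:,:,::-1]); return im
def ray(n,px):
    c=arm.get_calibration(n);K=np.array(c['intrinsics'],float);T=np.array(c['cam_to_world'])
    px=np.array(px,float).reshape(-1,1,2)
    u=cv2.undistortPoints(px,K,np.array([c['k1'],0,0,0,0.])).reshape(-1,2)
    d=np.c_[u,np.ones(len(u))]@T[:3,:3].T
    return T[:3,3],d
def plane(n,px,z):
    o,d=ray(n,px); return o+d*((z-o[2])/d[:,2])[:,None]
def proj(n,P):
    c=arm.get_calibration(n);K=np.array(c['intrinsics'],float);T=np.linalg.inv(np.array(c['cam_to_world']))
    return cv2.projectPoints(np.array(P,float).reshape(-1,1,3),cv2.Rodrigues(T[:3,:3])[0],T[:3,3],K,np.array([c['k1'],0,0,0,0.]))[0].reshape(-1,2)
def down(yaw): # tool y axis at angle yaw (rad), z down
    y=np.array([np.cos(yaw),np.sin(yaw),0]);z=np.array([0,0,-1.]);return np.c_[np.cross(y,z),y,z]
E
python3 - <<'E'
from h import *
a=snap('top','top0');b=snap('side','side0')
for n in('top','side'):
    c=arm.get_calibration(n);print(n,c['intrinsics'],c['k1'],np.round(c['cam_to_world'],3))
print(arm.grip_depth,arm.current_t(),np.round(arm.current_tool_rot(),3))
E
```

```text
top [[405.27068486   0.         260.79032436]
 [  0.         405.27068486 190.08641626]
 [  0.           0.           1.        ]] -0.0470392958336453 [[ 0.025 -0.998  0.065  0.33 ]
 [-1.    -0.025 -0.006  0.005]
 [ 0.008 -0.065 -0.998  1.075]
 [ 0.     0.     0.     1.   ]]
side [[363.95536117   0.         255.293029  ]
 [  0.         363.95536117 197.93427088]
 [  0.           0.           1.        ]] 0.026180721130999923 [[-0.999 -0.026  0.031  0.388]
 [-0.041  0.648 -0.76   0.92 ]
 [-0.001 -0.761 -0.649  0.828]
 [ 0.     0.     0.     1.   ]]
0.0188 0.1 [[ 0.946  0.324 -0.   ]
 [ 0.324 -0.946  0.001]
 [ 0.    -0.001 -1.   ]]
```

View pics/top0.png

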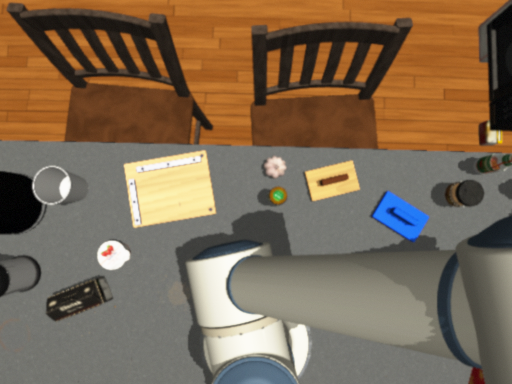

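View pics/side0.png

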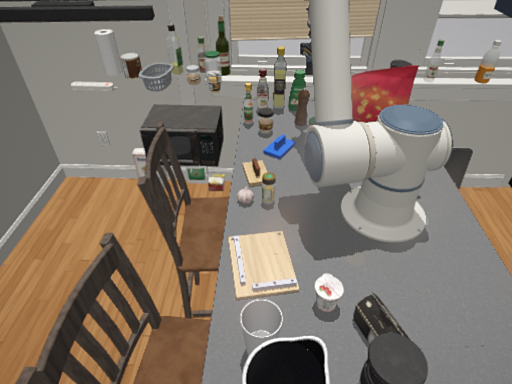

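The light wood slab with dark rib at top (332,180) fits the description. The blue one at (400,215) has the same shape but the wrong colour. The jig is at (170,188), with the long fence on the far side and the short fence on the left. The garlic is at (275,166) and the jar at (278,196).

```bash
cat > m.py <<'E'
from h import *
def run(im,n='top'):
    hsv=cv2.cvtColor(im,cv2.COLOR_RGB2HSV)
    wood=cv2.inRange(hsv,(10,50,110),(35,255,255))
    if n=='top': wood[:146]=0; wood[230:]=0
    wood=cv2.morphologyEx(wood,cv2.MORPH_CLOSE,np.ones((3,3)))
    cs=[c for c in cv2.findContours(wood,cv2.RETR_EXTERNAL,cv2.CHAIN_APPROX_NONE)[0] if cv2.contourArea(c)>400]
    return hsv,wood,cs
E
python3 - <<'E'
from m import *
im=cv2.imread('pics/top0.png')[:,:,::-1].copy()
hsv,wood,cs=run(im)
for c in cs:
    x,y,w,h=cv2.boundingRect(c); print((x,y,w,h),cv2.contourArea(c))
    for z in (.012,.018):
        P=plane('top',c.reshape(-1,2),z)[:,:2].astype(np.float32); print(z,cv2.minAreaRect(P*1000))
    hull=np.zeros(wood.shape,np.uint8);cv2.drawContours(hull,[c],-1,255,-1)
    m=hull&cv2.inRange(hsv,(0,0,0),(179,255,105)); ys,xs=np.nonzero(m)
    if len(xs)>30:
        P=plane('top',np.c_[xs,ys],.054)[:,:2].astype(np.float32); print('pull',len(xs),P.mean(0),cv2.minAreaRect(P*1000),xs.mean(),ys.mean())
white=cv2.inRange(hsv,(0,0,150),(179,60,255))[140:240,110:230]; 
A=cv2.resize(im[140:240,115:235],(480,400),interpolation=cv2.INTER_CUBIC);B=cv2.resize(im[145:220,295:365],(373,400),interpolation=cv2.INTER_CUBIC)
cv2.imwrite('pics/crop.png',np.hstack([A,B[:,:320]])[:,:,::-1])
E
```

```text
(304, 160, 57, 42) 1557.0
0.012 ((430.0372314453125, -190.2752685546875), (85.25761413574219, 134.7906494140625), 15.052881240844727)
0.018 ((429.4718017578125, -189.1759033203125), (84.77645111083984, 134.03001403808594), 15.052872657775879)
(123, 150, 94, 78) 5495.5
0.012 ((397.6493225097656, 238.29617309570312), (175.16717529296875, 225.02593994140625), 11.268864631652832)
0.018 ((397.26666259765625, 236.97708129882812), (174.17864990234375, 223.75607299804688), 11.268880844116211)
(377, 146, 135, 8) 631.0
0.012 ((520.7503051757812, -493.9630126953125), (19.18120574951172, 369.2638854980469), 1.780806541442871)
0.018 ((519.6730346679688, -491.1498718261719), (19.072940826416016, 367.1800231933594), 1.7807965278625488)
```

View pics/crop.png

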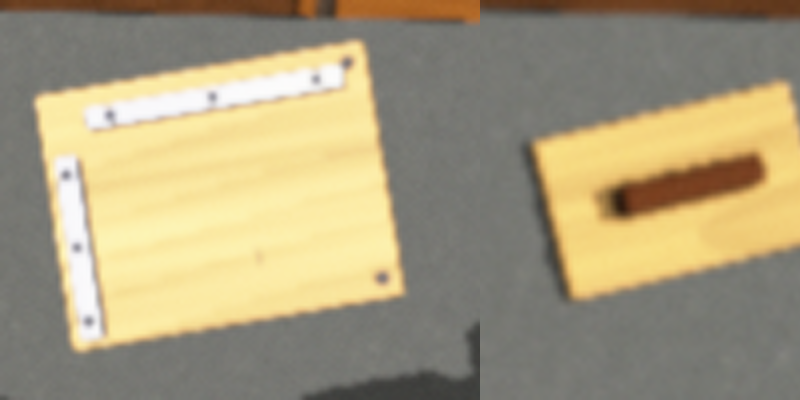

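The crop confirms it: a light slab with a dark brown rib. On the jig, the fences are white bars, the long one on the far side and the short one on the left. Next I grasp the rib and refine the fence lines.

```bash
python3 - <<'E'
from m import *
im=cv2.imread('pics/top0.png')[:,:,::-1].copy()
hsv,_,cs=run(im)
w=cv2.inRange(hsv,(0,0,150),(179,70,255)); m=np.zeros_like(w); m[146:232,118:225]=255; w&=m
for c in cv2.findContours(w,cv2.RETR_EXTERNAL,cv2.CHAIN_APPROX_NONE)[0]:
    if cv2.contourArea(c)>60:
        P=plane('top',c.reshape(-1,2),.028)[:,:2].astype(np.float32)*1000; print('fence',cv2.minAreaRect(P))
p=np.array([.430,-.190]); 
best=None
for k in (15.05,-164.95):
    R=down(np.radians(k)); q=arm.solve_ik([*p,.2],R); Rj=down(np.radians(k-3.8)); qj=arm.solve_ik([.409,.26,.2],Rj)
    print(k,np.round(q,1) if q is not None else None,np.round(qj,1) if qj is not None else None)
    if q is not None and qj is not None:
        s=max(abs(q[5]),abs(qj[5])); 
        if best is None or s<best[0]: best=(s,k)
k=best[1];R=down(np.radians(k))
arm.move_to([*p,.2],R);arm.move_l([*p,.05],feed=.15);arm.move_l([*p,.024],feed=.06)
f0=arm.current_force();arm.grip(0.0)
print(k,arm.current_width(),arm.current_grasp_force(),f0,arm.current_force(),arm.current_torque(),arm.current_t())
arm.move_l([*p,.20],feed=.15);print(arm.current_width(),arm.current_force(),arm.current_t())
a=snap('top','top1');b=snap('side','side1')
A=cv2.resize(a[120:260,110:400],(580,280));B=cv2.resize(b[90:310,190:340],(380,560),interpolation=cv2.INTER_CUBIC)
o=np.zeros((560,800,3),np.uint8);o[:210,:420]=cv2.resize(A,(420,210));o[:,420:]=B
cv2.imwrite('pics/g1.png',o[:,:,::-1])
E
```

```text
fence ((360.5091552734375, 325.29644775390625), (123.52987670898438, 18.984058380126953), 11.295517921447754)
fence ((460.7174377441406, 238.83297729492188), (18.166120529174805, 177.72325134277344), 10.924933433532715)
15.05 [-31.1  16.9  99.3  -0.   63.9 -46.2] [25.4 18.  97.4 -0.  64.6 14.1]
-164.95 [-31.1  16.9  99.3  -0.   63.9 133.8] [  25.4   18.    97.4   -0.    64.6 -165.9]
15.05 0.015635439144436096 30.00007688999176 [0.79173961 0.15533866 0.43638417] [0.10289079 0.00917182 0.55769332] [ 0.04393689 -0.06538722 -0.0049455 ] 4.6583
0.016009047585465612 [-0.43800726  1.00023496 -2.17333882] 5.9833
```

View pics/g1.png

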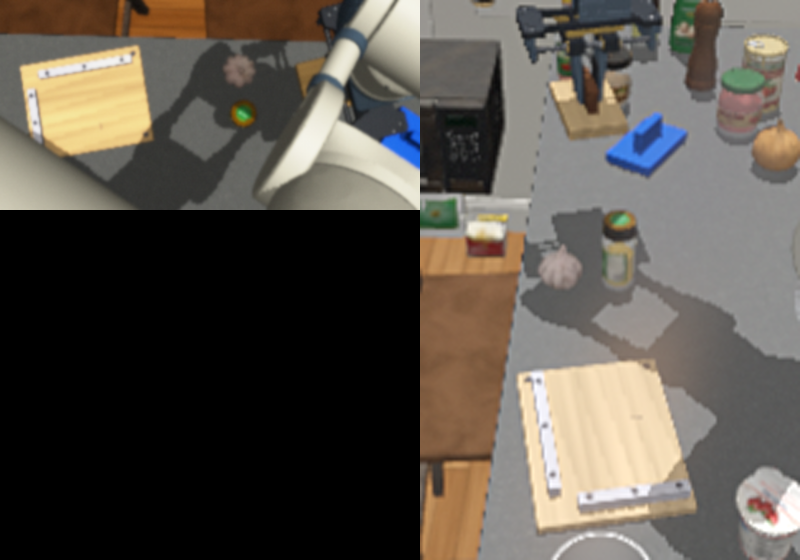

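Rib gripped (15.6 mm) and slab lifted level. Next I carry it over the jig and lower it with clearance until it touches.

```bash
cat >> h.py <<'E'
YAW=np.radians(11.1)
ex=np.array([np.cos(YAW),np.sin(YAW),0]);ey=np.array([-np.sin(YAW),np.cos(YAW),0])
J=np.array([.3973,.2375,0])
def jf():
    f=np.array(arm.current_force());return np.array([f@ex,f@ey,f[2]])
def jp():
    p=np.array(arm.current_ee_pos());return np.round(np.array([(p-J)@ex,(p-J)@ey,p[2]])*1000,2)
E
python3 - <<'E'
from h import *
t=J+ex*0+ey*5e-3; R=down(YAW)
arm.move_to([t[0],t[1],.20],R); arm.move_l([t[0],t[1],.045],feed=.15); arm.sleep(.3)
b=jf(); print('base',b,arm.current_torque(),arm.current_t()); np.save('b.npy',np.r_[b,arm.current_torque()])
z=.045
while z>.030:
    z-=.001; arm.move_l([t[0],t[1],z],feed=.03); f=jf()-b
    if f[2]>4: break
print(z,f,jp(),arm.current_t(),arm.current_torque())
a=snap('side','side2');cv2.imwrite('pics/s2.png',cv2.resize(a[190:310,200:330],(650,600),interpolation=cv2.INTER_CUBIC)[:,:,::-1])
E
```

```text
base [ 0.06218793  0.08447997 -1.59155565] [-0.02946274 -0.13883562 -0.00229405] 9.1583
0.03499999999999999 [-3.67062404 -0.49725579 20.59894203] [ 0.04  5.02 35.62] 11.6583 [-0.33535125  0.59743477 -0.00787717]
```

View pics/s2.png

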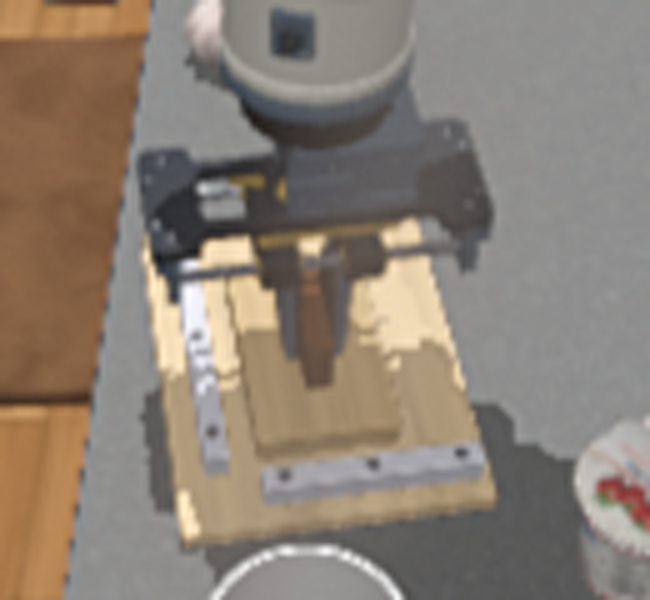

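The slab is flat on the bed, clear of both fences by about 15 mm. I ease the down force and slide in under force control, long fence first, then short.

```bash
cat > push.py <<'E'
from h import *
B=np.load('b.npy')
def go(u,v,z,yaw=YAW,feed=.03):
    t=J+ex*u+ey*v; arm.move_l([t[0],t[1],z],down(yaw),feed=feed)
def rep(s): print(s,'F',np.round(jf()-B[:3],1),'T',np.round(np.array(arm.current_torque())-B[3:],2),jp(),round(arm.current_t(),2))
E
python3 - <<'E'
from push import *
z=.0354;u,v=0.,.005
go(u,v,z);rep('eased')
go(.008,v,z);u=.008;rep('slid')
f0=(jf()-B[:3])[0]
while u<.024:
    u+=.0006; go(u,v,z); f=jf()-B[:3]
    if f[0]<f0-8: break
rep(('x contact',u)); f0=f[1]
go(u,.012,z);v=.012;rep('slidy');f0=(jf()-B[:3])[1]
while v<.030:
    v+=.0006; go(u,v,z); f=jf()-B[:3]
    if f[1]<f0-8: break
rep(('y contact',v))
np.save('s.npy',[u,v,z])
a=snap('side','side3');t=snap('top','top3')
cv2.imwrite('pics/s3.png',cv2.resize(a[200:310,220:320],(545,600),interpolation=cv2.INTER_CUBIC)[:,:,::-1])
E
```

```text
eased F [-1.1 -0.2 11.4] T [-0.05  0.38 -0.01] [ 0.1   5.04 35.64] 11.96
slid F [-9.4 -0.6 21.6] T [-0.29  1.57  0.02] [ 6.29  4.75 35.6 ] 12.38
('x contact', 0.0098) F [-19.4   2.   32.4] T [-0.05  3.09  0.01] [ 6.35  4.75 35.63] 13.12
slidy F [-3.6  3.4 12.7] T [0.24 0.92 0.07] [ 9.47 12.17 35.6 ] 13.51
('y contact', 0.0132) F [-2.3 -5.  12.9] T [-0.73  0.44  0.04] [ 9.63 12.93 35.61] 14.01
```

View pics/s3.png

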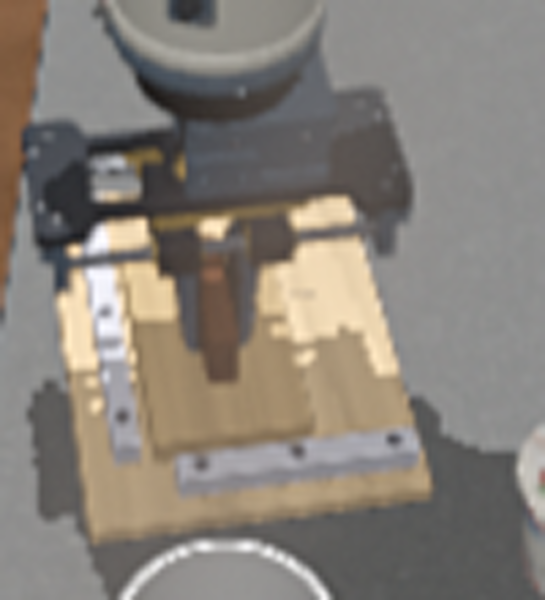

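The picture shows about 5 mm still open to the long fence and about 2–3 mm to the short one: those "contacts" were bed friction. I reduce the down force and continue.

```bash
python3 - <<'E'
from push import *
u,v,z=np.load('s.npy');u,v=.0095,.0128
while True:
    go(u,v,z); f=jf()-B[:3]
    if f[2]<3.5 or z>.0375: break
    z+=.0002
rep(('light',z))
n=0
while u<.026:
    u+=.0006; go(u,v,z); f=jf()-B[:3]; n+=1
    if n%3==0: rep(round(u,4))
    if f[0]<-12: break
rep(('x contact',u)); n=0
while v<.032:
    v+=.0006; go(u,v,z); f=jf()-B[:3]; n+=1
    if n%3==0: rep(round(v,4))
    if f[1]<-10: break
rep(('y contact',v))
np.save('s.npy',[u,v,z])
a=snap('side','side4');t=snap('top','top4')
cv2.imwrite('pics/s4.png',cv2.resize(a[200:310,220:320],(545,600),interpolation=cv2.INTER_CUBIC)[:,:,::-1])
E
```

```text
('light', np.float64(0.0358)) F [-0.4 -0.2 -1.4] T [ 0.03  0.04 -0.03] [ 9.38 12.77 35.66] 14.86
0.0113 F [ 0.   0.2 -1.1] T [ 0.04  0.03 -0.  ] [11.35 12.8  35.8 ] 15.61
0.0131 F [ 0.1 -0.3 -0.6] T [-0.    0.03  0.07] [13.14 12.83 35.8 ] 16.36
0.0149 F [-0.3 -0.4 -0.3] T [-0.    0.01 -0.  ] [14.95 12.83 35.81] 17.11
0.0167 F [-8.1  1.5  5.3] T [0.05 1.48 0.17] [15.26 12.69 35.66] 17.86
('x contact', 0.0179) F [-14.7   3.8  13.1] T [0.24 2.54 0.22] [15.3  12.65 35.69] 18.36
('y contact', 0.014) F [-12.7 -10.1  14.1] T [-1.88  1.78  0.12] [15.27 12.93 35.71] 18.86
```

View pics/s4.png

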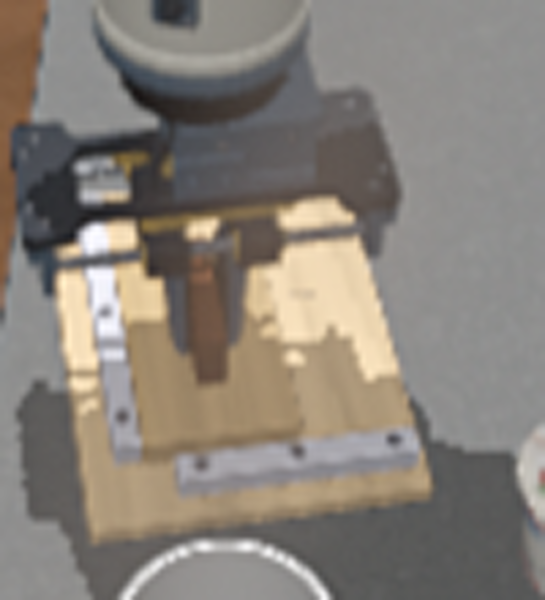

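The long fence is touched at u = 15.3, as expected. The short fence still seems about 5–7 mm away, so that y force was sticking on the long fence. I back off slightly in x, slide in y unloaded, then press x again.

```bash
python3 - <<'E'
from push import *
u,v,z=np.load('s.npy'); u,v=.0140,.0127
go(u,v,z);rep('backed')
n=0
while v<.032:
    v+=.0006; go(u,v,z); f=jf()-B[:3]; n+=1
    if n%3==0: rep(round(v,4))
    if f[1]<-8: break
rep(('y contact',v))
while u<.026:
    u+=.0006; go(u,v,z); f=jf()-B[:3]
    if f[0]<-12: break
rep(('x contact',u))
np.save('s.npy',[u,v,z])
a=snap('side','side5');t=snap('top','top5')
A=cv2.resize(a[210:310,225:315],(540,600),interpolation=cv2.INTER_CUBIC)
cv2.imwrite('pics/s5.png',A[:,:,::-1])
E
```

```text
backed F [ 1.1 -0.5 -0.6] T [ 0.06 -0.01  0.01] [14.43 12.79 35.86] 19.24
0.0145 F [-0.  -0.2 -0.5] T [0.06 0.08 0.01] [14.01 14.55 35.8 ] 19.99
0.0163 F [0.3 0.4 0. ] T [0.03 0.05 0.01] [13.98 16.33 35.8 ] 20.74
0.0181 F [-0.3  0.2 -0.7] T [0.   0.06 0.  ] [14.05 18.14 35.81] 21.49
0.0199 F [-0.2 -0.2 -0.5] T [-0.    0.04 -0.03] [14.01 19.93 35.78] 22.24
('y contact', 0.021099999999999997) F [ 0.7 -9.   2. ] T [-1.47 -0.43  0.07] [14.04 20.56 35.86] 22.74
('x contact', 0.0182) F [-13.1  -3.7  14. ] T [-0.82  2.05  0.19] [15.26 20.49 35.67] 24.49
```

View pics/s5.png

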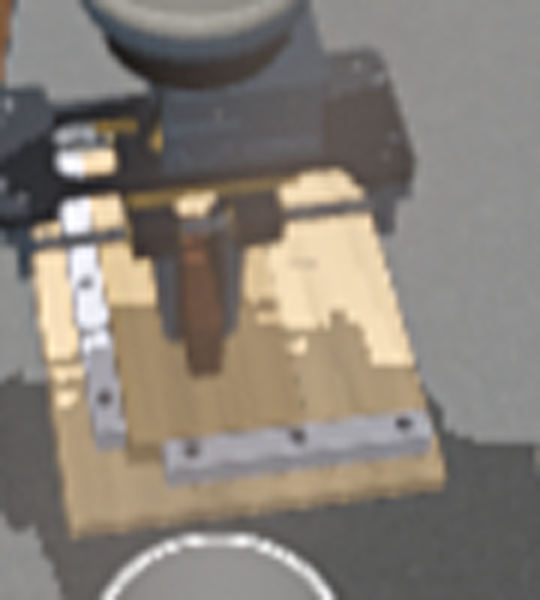

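Both fences are touched, at u = 15.3 and v = 20.5 against nominal 15 and 20. I firm up the y push and check yaw seating from the torque response.

```bash
python3 - <<'E'
from push import *
u,v,z=np.load('s.npy')
while v<.026:
    v+=.0004; go(u,v,z); f=jf()-B[:3]
    if f[1]<-13: break
rep(('y press',v))
for d in (.4,.8,0,-.4,-.8,0):
    go(u,v,z,YAW+np.radians(d)); arm.sleep(.2); R=arm.current_tool_rot(); rep((d,round(np.degrees(np.arctan2(R[1,1],R[0,1])),2)))
np.save('s.npy',[u,v,z])
E
```

```text
('y press', np.float64(0.0219)) F [-12.7 -14.3  16.9] T [-2.47  1.43  0.17] [15.23 20.53 35.7 ] 25.09
(0.4, np.float64(11.48)) F [-12.2 -14.4  16.2] T [-2.58  1.46 -0.56] [15.26 20.56 35.69] 25.54
(0.8, np.float64(11.86)) F [-12.2 -14.   15.7] T [-2.55  1.47 -0.85] [15.25 20.58 35.67] 25.99
(0, np.float64(11.13)) F [-12.  -13.3  15.8] T [-2.36  1.53  0.19] [15.28 20.58 35.7 ] 26.44
(-0.4, np.float64(10.77)) F [-11.8 -13.4  16.7] T [-2.32  1.71  0.83] [15.24 20.58 35.68] 26.89
(-0.8, np.float64(10.38)) F [-12.4 -13.   16.1] T [-2.3   1.7   1.04] [15.21 20.56 35.68] 27.34
(0, np.float64(11.13)) F [-11.8 -13.5  16.3] T [-2.35  1.47  0.18] [15.25 20.56 35.7 ] 27.79
```

The yaw torque is near zero and steep at 0°, then saturates at ±0.8°, so the long edge is flush. I trim by 0.1°, check that the push holds, and take a last look.

```bash
python3 - <<'E'
from push import *
u,v,z=np.load('s.npy')
go(u,v,z,YAW+np.radians(.1)); arm.sleep(1.0); rep('final'); print(arm.current_width(),arm.current_grasp_force())
a=snap('side','side6');A=cv2.resize(a[170:310,220:320],(428,600),interpolation=cv2.INTER_CUBIC)
cv2.imwrite('pics/s6.png',A[:,:,::-1])
E
```

```text
final F [-12.4 -13.8  15.2] T [-2.36  1.44 -0.04] [15.25 20.58 35.69] 29.04
0.016287729096828407 29.998904764652252
```

View pics/s6.png

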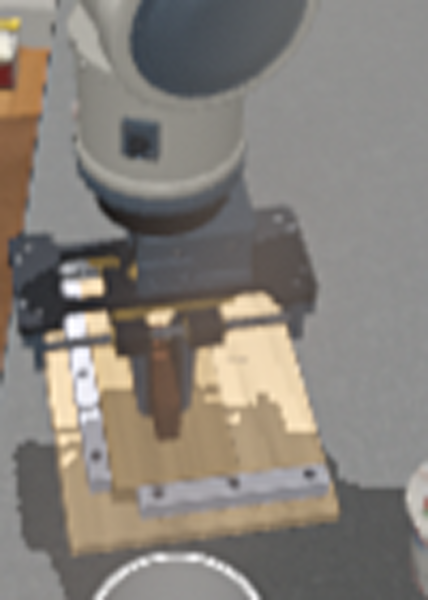

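The slab sits in the corner against both fences, at crop (105,440) and (180,490), and the pull is still gripped. Forces are steady, so I hand it in.

```bash
python3 -c "
from rig import arm
print(arm.sign_off())"
```

```text
the job is handed in; nothing more can be done
None
```

The drawer front lies flat on the jig bed, pull up, pressed flush against both fences (about 12 N on the long one, 14 N on the short one) and still gripped; the job was handed in at about 29 s, with the garlic and spice jar left alone.

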